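# Brush out the battery test well and load it

## Robot

A 6-joint arm with a two-finger parallel gripper is mounted at the origin on a cart in front of the work surface, level with it; the furniture and walls round the work are solid. World frame = base frame: x ahead of the robot, y to its left, z up, the work surface at z = 0. Lengths are in m, angles in rad, forces in N, time in s.
With the tool pointing down it reaches from about 0.35 to 0.975 m from the base axis. Payload 4.9 kg.
Tool frame: the origin (TCP) lies where the fingers leave the gripper's body, on its centre line; the fingertips stand 73 mm ahead of it and the grasp point (between the pads) lies 54 mm ahead of it; x points along the fingers, y is the direction in which the jaws open and shut, and the axes are right-handed (so a half turn about x gives the same grasp; the last joint's range is limited). The gripper opens to 85 mm and grips with 20 to 120 N. Pads are 22 mm wide; open, the fingers measure 114 mm over their backs; the gripper's body (76 mm by 85 mm) begins 54 mm behind the grasp point. The pads swing forward as they close: fully open they stand 13 mm farther back than shut.
Start: joints at [1.182, 0.053, 1.613, -0, 1.476, -0.119], TCP at [0.167, 0.602, 0.304] pointing down, gripper open.
Joint ranges: [-3.01, 3.01], [-1.01, 2.22], [0.06, 2.58], [-1.02, 4.17], [0.09, 2.62], [-3.14, 3.14]. Speed limits (rad/s): [2.57, 2.57, 3.14, 3.14, 3.14, 3.14].

## Interface

Orientations are given as a unit quaternion [w, x, y, z].
In Python, from rig import env, optics gives the robot as it stands.
- The arm moves only by the tool play_rows, never from a script. Its argument "commands" is a list of rows, each an object of numbers: "tx", "ty", "tz": the shift along the tool's x, y, z in m; "spin": the turn about the tool's x in degrees; "grip": the finger opening in m, from 0 to 0.0854. A call has 1 to 10 rows; each row shifts and turns the commanded pose from where the row before left it, along the tool's axes as they then stand; what a row does not reach is not made up. A row lasts 1/12 s, in which the tool goes at most 41.7 mm and 7.16 degrees, less where a joint would pass 70% of its speed; a pose out of reach is approached as far as the arm can. A call with a gripper value outside its range is refused whole. The fingers move at their own pace and stop on an object; "newtons" is the grip in N (left out, the last holds). Time passes only in rows, so rows that do not move let the fingers close. It gives the time, the measured TCP pose, the force and the opening at its end, in the units of the state.
- env.read_state(): the state, without advancing time (a new reading comes with each control period).
- optics.read_camera(name): name is "side" or "top" or "wrist"; returns (picture, depth): 384x512x3 uint8, blue, green, red; 384x512 float32, m along the optical axis (not along the pixel's ray), 0 where there is no reading.
- optics.camera_info(name): a dict with "fx", "fy", "cx", "cy" (pixels), "R" (3x3) and "t" (3): a world point X has camera coordinates R X + t. Camera axes: x right, y down, z forward; pixel columns grow to the right and rows downward; lengths in m; the calibration is good to about 2 mm. A picture is of the moment at which its call begins: read the wrist's pose just before it. camera_info takes no time and is no camera call; for the wrist camera it gives the pose at the moment of the call.
- env.sign_off(): hands the job in, once; it reports no verdict.
The state is a dict: "time_s": time; "joint_pos": joint angles; "joint_velocities": joint speeds; "tau": joint torques, N m; "tcp_pos": TCP position; "tool_rot": TCP orientation; "contact_force": force on the tool from outside, world axes, zero at the start; "moment": the same for the moment, N m; "gripper_width": opening from 0.0 (shut) to 1.0 (fully open).
Only numpy, scipy, OpenCV 4.12 (cv2) and the standard library are available. Lean on these libraries where they do the work, as an engineer would, in place of code of your own. Each camera call takes 0.05 s, during which the arm holds its last target. There are 200 camera calls.

## Task

Clean the clear battery test well with the bottle brush: three full strokes, each from the sprung contact at the bottom up until the bristles come out at the mouth. Stand the brush back in its grey cup, then lower the battery stick gently into the well, without dropping it, so that it rests on the contact and presses it down. Leave the things round about where they are.

Things in the scene. Friction and masses are not known exactly. Their poses are not given: they have to be found in the camera images.
- well: battery test well, fixed to the bench: a clear plastic tube (outside 48 mm, bore 41 mm) upright on an aluminium foot 76 x 76 x 12 mm, with a black flared mouth ring (outside 57 mm, inside 51 mm). The rim is 92 mm above the bench. Origin: underside of the foot, on the tube's axis; z up. Two binding posts (24 mm high) stand on the foot on its +x side
- well_floor (a point): centre of the well's inner floor, 12 mm above the bench; z up
- well_mouth (a point): centre of the well's rim, 80 mm above its floor; z up
- well_contact (a joint): sprung brass contact disc (22 mm across) in the well's floor: 0 = up, its face 8 mm above the floor; 0.006 = pressed fully down, face 2 mm above the floor. About 2 N press it down
- stand: brush stand, fixed to the bench: squat grey cup 62 mm high on an 82 mm round foot, bore 53 mm. Origin: underside, on its axis. The brush stands in it
- stand_floor (a point): centre of the cup's inner floor, 12 mm above the bench, 50 mm below the cup's rim; z up
- brush: bottle brush, 168 mm long, standing in the grey cup with its wooden grip up. Origin: its foot (lower tip); z along the brush towards the grip. Bristle head 48 mm across with tapered ends, from 8 to 50 mm above the foot, springy (it gives when it enters the 41 mm bore); thin wire from 50 to 94 mm; round wooden grip, 18 mm across, from 108 to 168 mm
- brush_tip (a point): the brush's foot (lower tip), same as its origin
- brush_grip (a point): middle of the brush's wooden grip, on its axis, 140 mm above the foot: the place to grasp it from above
- stick: battery stick: two large round cells end to end in white wrap, 33 mm in diameter, 123 mm long with a small steel button on top, about 0.28 kg, standing upright on the bench. Origin: centre of its lower end; z towards the button. Standing in the well it sticks out about 45 mm above the rim
- flux_bottle: bystander: small yellow bottle with a nozzle, 40 x 112 mm; leave it alone. Origin: its underside
- tip_cleaner: bystander: black round pot, 60 mm across and 48 mm high; leave it alone. Origin: its underside
- solder_station: black soldering station, fixed, between the well and the brush and stick: about 110 mm wide (y), 185 mm deep (x), its housing up to 137 mm high; carry things over it. Origin: its underside, near its middle
Mind the look-alikes: they are no part of the job. Of the things that look like the stick, take the one that is farthest to the robot's right at the start.

How it is judged:
On the way, in this order (a step that is already met when the one before it is completed fails the run):
1. first stroke: brush down in the well with its bristles against the wall, foot within 15 mm of the floor (the contact's face is at 8 mm) (z of brush_tip in the frame of well_floor between -0.003 and 0.015 m and horizontal distance between brush_tip and well_floor below 0.012 m and contact force between brush and well above 0.3 N).
2. first stroke: brush drawn up until the bristles come out at the mouth (foot over 35 mm above the floor) (z of brush_tip in the frame of well_floor between 0.035 and 0.2 m and horizontal distance between brush_tip and well_floor below 0.02 m).
3. second stroke: brush down in the well with its bristles against the wall, foot within 15 mm of the floor (the contact's face is at 8 mm) (all of step 1).
4. second stroke: brush drawn up until the bristles come out at the mouth (foot over 35 mm above the floor) (all of step 2).
5. third stroke: brush down in the well with its bristles against the wall, foot within 15 mm of the floor (the contact's face is at 8 mm) (all of step 3).
6. third stroke: brush drawn up until the bristles come out at the mouth (foot over 35 mm above the floor) (all of step 4).
7. brush stood back in the cup and let go (z of brush_tip in the frame of stand_floor below 0.016 m and horizontal distance between brush_tip and stand_floor below 0.02 m and angle between brush's own z axis and vertical below 0.15 rad and contact force between the fingers and brush below 0.1 N), for 0.2 s.
At the end, for the whole second after the job is handed in: Brush upright in its cup (foot within 20 mm of the centre, 16 mm of the floor, tilt < 0.15 rad). Stick in the well (within 10 mm of the axis, tilt < 0.12 rad, lower end < 6.5 mm above the floor), contact pressed down > 2.5 mm. Both let go and at rest (z of brush_tip in the frame of stand_floor below 0.016 m and horizontal distance between brush_tip and stand_floor below 0.02 m and angle between brush's own z axis and vertical below 0.15 rad and z of stick in the frame of well_floor below 0.0065 m and horizontal distance between stick and well_floor below 0.01 m and angle between stick's own z axis and vertical below 0.12 rad and value of joint well_contact above 0.0025 m and linear speed of each of stick, brush below 0.02 m/s); the robot touches nothing.
It fails at once if the stick is dropped into the well: inside it, it moves faster than 0.4 m/s (z of stick in the frame of well_floor below 0.08 m and horizontal distance between stick and well_floor below 0.03 m and linear speed of stick above 0.4 m/s).
It fails at once if the stick is pushed against the well with more than 20 N (contact force between stick and well above 20 N).
It fails at once if the brush is rammed against the well with more than 40 N (contact force between brush and well above 40 N).
It fails at once if the stick is knocked over (angle between stick's own z axis and vertical above 0.6 rad).
It fails at once if a bystander is moved by more than 30 mm (distance of any of flux_bottle, tip_cleaner from where it was at the start of the episode above 0.03 m).
It also fails if it takes over 61 s, if anything falls off the work surface, if the arm or the gripper's body presses on something with over 40 N, if the wrist force passes 120 N, or if a joint passes its speed limit or range.

## Working session

There is one attempt and no reset: what is moved stays moved. The work goes in short steps, Python scripts to look and compute and a tool call to move; the robot and the scene stay as the last step left them, time stands still between calls to the robot, and variables do not carry over. Pictures are saved under pics/ and viewed, about 8 in all and at most 12, crops included, and the job is handed in when it is done.

Besides the shell and the picture viewer there is one more tool, called after ">>>" in YAML: its name, and indented under it one key for each argument. play_rows: Moves the arm, as the interface text tells. Its arguments: {"type":"object","properties":{"commands":{"type":"array"},"newtons":{"type":"number"}},"required":["commands"]}

```bash
mkdir -p pics; ls; cat > h.py <<'E'
import numpy as np, cv2
from rig import env, optics
def snap(n):
    i=optics.camera_info(n); p,d=optics.read_camera(n); return p,d,i
def world(i,d,u,v,z=None):
    R=np.array(i['R']);t=np.array(i['t']);c=np.array([(u-i['cx'])/i['fx'],(v-i['cy'])/i['fy'],1])
    if z is None: return R.T@(c*d[int(v),int(u)]-t)
    o=-R.T@t; r=R.T@c; return o+r*(z-o[2])/r[2]
E
python3 - <<'E'
from h import *
s=env.read_state(); print(s)
a=[]
for n in ('top','side'):
    p,d,i=snap(n); np.savez(f'{n}0.npz',p=p,d=d,**{k:i[k] for k in i if k in('fx','fy','cx','cy','R','t')}); a.append(p)
    print(n,i)
cv2.imwrite('pics/top0.png',cv2.resize(a[0],(800,600)));cv2.imwrite('pics/side0.png',cv2.resize(a[1],(800,600)))
E
```

```text
pics
{'time_s': 0.0, 'joint_pos': array([ 1.18201154e+00,  5.33705933e-02,  1.61430475e+00, -1.33849917e-05,
        1.47601368e+00, -1.18980841e-01]), 'joint_velocities': array([ 0.00182774, -0.00017756, -0.00021239,  0.00062594,  0.0004384 ,
       -0.00011452]), 'tau': array([ 4.92965264e-04, -3.93686628e+01, -3.70173705e+01, -9.13578810e-05,
        7.24778758e-03, -3.52950522e-06]), 'tcp_pos': array([0.16639624, 0.60194396, 0.30264793]), 'tool_rot': array([ 0.70050045,  0.09438193,  0.70086365, -0.09581914]), 'contact_force': array([-0.67415138, -0.33552337, -0.66158392]), 'moment': array([-0.02322351, -0.00624209, -0.00870725]), 'gripper_width': 0.9964016035804734}
top {'fx': 390.33385921734777, 'fy': 390.33385921734777, 'cx': 255.25773008611418, 'cy': 188.1053209658088, 'R': array([[ 0.01578704, -0.99985983,  0.0055765 ],
       [-0.98788443, -0.01645862, -0.15431614],
       [ 0.15438629, -0.00307275, -0.98800579]]), 't': array([-0.23976795,  0.61492156,  1.00276606])}
side {'fx': 355.498413660399, 'fy': 355.498413660399, 'cx': 258.7715690009638, 'cy': 191.90282597093636, 'R': array([[-0.99871174,  0.05004974,  0.00835953],
       [ 0.0246568 ,  0.62264385, -0.78211679],
       [-0.04434975, -0.7809031 , -0.62307579]]), 't': array([0.60485704, 0.23220223, 0.76173712])}
```

View pics/top0.png

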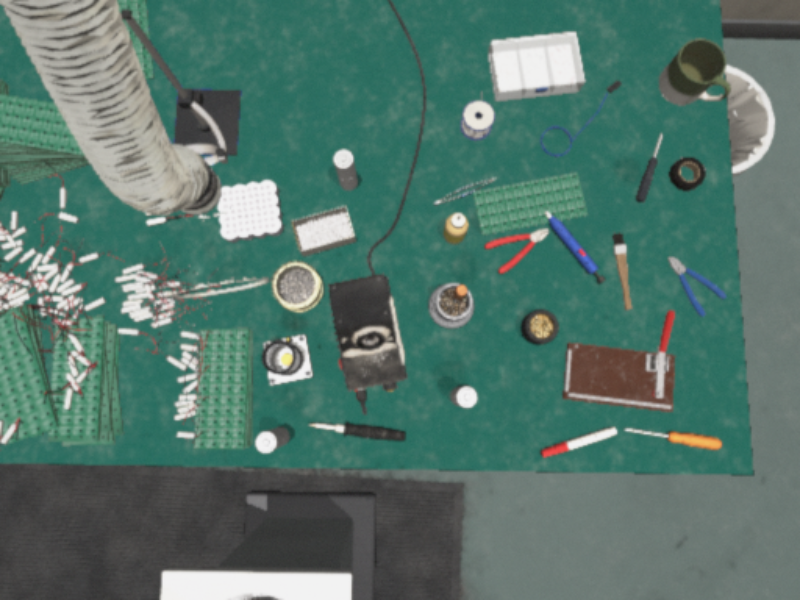

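View pics/side0.png

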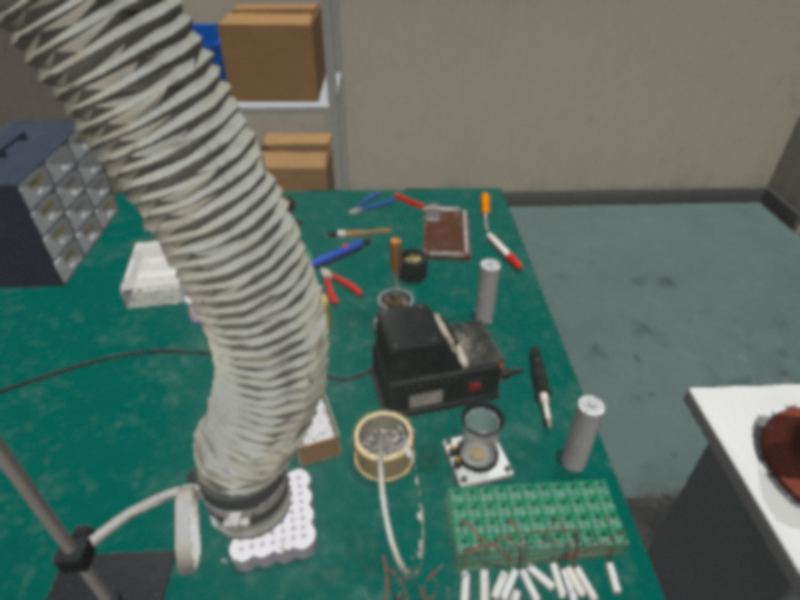

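Top view (800x600 scale): look-alikes for the stick at (465,397), (268,440) and (345,160). The farthest right (smallest y) is (465,397). Look-alikes for the brush: the paint brush at (625,270); the real one is in the cup at (452,303) with an orange grip at (461,291). The well is at (285,358), the station at (368,335), and a fume hose is at upper left.

```bash
python3 - <<'E'
from h import *
T=np.load('top0.npz');S=np.load('side0.npz');k=512/800
def w(N,u,v,z=None): return np.round(world(N,N['d'],u*k,v*k,z),4)
for n,u,v in [('stick',465,397),('s2',266,441),('s3',344,158),('brushgrip',461,290),('cuprim',452,322),('ringL',266,358),('ringpost',285,357),('station',365,300),('st2',380,370),('hose end',200,190),('hose low',140,190),('hose up',60,20),('flux',456,222),('tipc',540,326)]: print(n,w(T,u,v))
print('side')
for n,u,v in [('stick',489,265),('well',483,410),('grip',396,240),('hose',265,500),('hose',280,250),('hose',150,100)]: print(n,w(S,u,v))
# hose extent from both depth maps
for N in (T,S):
    d=N['d'];vv,uu=np.nonzero(d>0);c=np.stack([(uu-N['cx'])/N['fx'],(vv-N['cy'])/N['fy'],np.ones(len(uu))])*d[vv,uu]
    X=(N['R'].T@(c-N['t'][:,None])).T
    for lo,hi in((.1,.2),(.2,.3),(.3,.5),(.5,.9)):
        m=(X[:,2]>lo)&(X[:,2]<hi)&(X[:,0]>0)&(X[:,0]<1.2)&(X[:,1]>-.9)&(X[:,1]<.6)
        if m.sum(): print(lo,hi,m.sum(),np.percentile(X[m],[1,50,99],axis=0).round(3).tolist())
a=T['p'][150:290,150:330];b=S['p'][140:320,225:400]
cv2.imwrite('pics/c1.png',np.hstack([cv2.resize(a,(450,350),interpolation=cv2.INTER_CUBIC),cv2.resize(b,(340,350),interpolation=cv2.INTER_CUBIC)]))
E
```

```text
stick [ 0.4461 -0.3354  0.1218]
s2 [ 0.3744 -0.0284  0.122 ]
s3 [ 0.8341 -0.1349  0.1212]
brushgrip [ 0.6051 -0.3226  0.1835]
cuprim [ 0.5754 -0.3247  0.0137]
ringL [ 0.5035 -0.014   0.0836]
ringpost [ 0.5087 -0.0335  0.0203]
station [ 0.5941 -0.1765  0.1384]
st2 [ 0.4871 -0.2008  0.0788]
hose end [0.7301 0.0541 0.2566]
hose low [0.6801 0.0736 0.4047]
hose up [0.756  0.058  0.6184]
flux [ 0.7369 -0.3242  0.0888]
tipc [ 0.5685 -0.4752  0.0358]
side
stick [ 0.4489 -0.3314  0.1214]
well [ 0.4996 -0.0564  0.0821]
grip [ 0.604  -0.3253  0.1779]
hose [0.7412 0.1315 0.1914]
hose [0.6979 0.1051 0.4451]
hose [0.7524 0.1141 0.5484]
0.1 0.2 2987 [[0.365, -0.346, 0.102], [0.601, -0.144, 0.135], [0.939, 0.14, 0.194]]
0.2 0.3 550 [[0.684, 0.05, 0.202], [0.766, 0.063, 0.262], [0.938, 0.138, 0.299]]
0.3 0.5 3361 [[0.676, 0.037, 0.304], [0.704, 0.062, 0.431], [0.935, 0.135, 0.498]]
0.5 0.9 5304 [[0.711, 0.031, 0.502], [0.748, 0.059, 0.572], [0.789, 0.111, 0.635]]
0.1 0.2 5674 [[0.367, -0.333, 0.102], [0.741, 0.1, 0.136], [0.944, 0.152, 0.198]]
0.2 0.3 3551 [[0.692, 0.1, 0.202], [0.759, 0.134, 0.257], [0.938, 0.142, 0.299]]
0.3 0.5 12894 [[0.678, 0.078, 0.303], [0.72, 0.121, 0.424], [0.777, 0.136, 0.499]]
0.5 0.9 13120 [[0.712, 0.069, 0.501], [0.757, 0.112, 0.554], [0.814, 0.122, 0.595]]
```

View pics/c1.png

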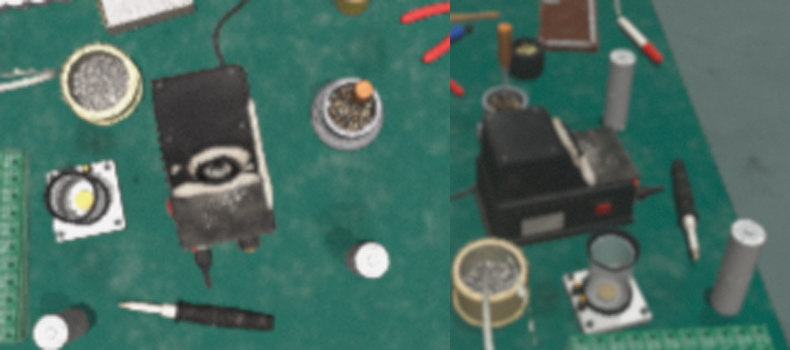

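The crop confirms the stick (white top at 372,259), standing alone on the robot's right. The brush's orange grip is at (364,90) in the grey cup, and the well is at (78,197).

```bash
cat >> h.py <<'E'
from scipy.spatial.transform import Rotation as Ro
def Rt(s): q=s['tool_rot']; return Ro.from_quat([q[1],q[2],q[3],q[0]]).as_matrix()
def togo(target_grasp,s=None):
    "tool-axis shift that brings grasp point to target (world)"
    s=s or env.read_state();R=Rt(s); g=s['tcp_pos']+R[:,0]*.054
    return np.round(R.T@(np.array(target_grasp)-g)*1000,1)
E
python3 - <<'E'
from h import *
T=np.load('top0.npz')
for n,u,v,z in [('cup',290.8,193.2,.062),('ring',181.2,228.8,.092),('stick',298.8,253.6,.122),('grip',295.6,186,.18)]: print(n,world(T,None,u,v,z).round(4))
s=env.read_state();print(Rt(s).round(3)); i=optics.camera_info('wrist'); R=np.array(i['R']);c=-R.T@i['t'];print('cam in tool',Rt(s).T@(c-s['tcp_pos']),'opt axis tool',Rt(s).T@R[2],i['fx'])
for t in([.42,.30,.33],[.46,-.2,.33],[.605,-.3226,.33]): print(togo(t))
E
```

```text
cup [ 0.6045 -0.3242  0.062 ]
ring [ 0.5044 -0.0435  0.092 ]
stick [ 0.4473 -0.3383  0.122 ]
grip [ 0.6048 -0.3243  0.18  ]
[[-0.001  0.267  0.964]
 [-0.002  0.964 -0.267]
 [-1.    -0.002 -0.   ]]
cam in tool [-0.07057593  0.00065298 -0.074922  ] opt axis tool [ 9.56088016e-01 -3.96528390e-04  2.93079424e-01] 287.92766335684354
[ -80.9 -223.5  324.9]
[ -80.  -694.8  496.7]
[ -79.9 -774.3  669.2]
```

>>> play_rows:
  commands:
    - {"tx": -0.008,"ty": -0.022,"tz": 0.032,"grip": 0.06}
    - {"tx": -0.008,"ty": -0.022,"tz": 0.032}
    - {"tx": -0.008,"ty": -0.022,"tz": 0.032}
    - {"tx": -0.008,"ty": -0.022,"tz": 0.032}
    - {"tx": -0.008,"ty": -0.022,"tz": 0.032}
    - {"tx": -0.008,"ty": -0.022,"tz": 0.032}
    - {"tx": -0.008,"ty": -0.022,"tz": 0.032}
    - {"tx": -0.008,"ty": -0.022,"tz": 0.032}
    - {"tx": -0.008,"ty": -0.022,"tz": 0.032}
    - {"tx": -0.008,"ty": -0.025,"tz": 0.032}

```text
invalid input at $.commands[0]: expected keys tx, ty, tz, spin, grip
```

>>> play_rows:
  commands:
    - {"ty": -0.037,"tz": 0.013}
    - {"ty": -0.037,"tz": 0.013}
    - {"ty": -0.037,"tz": 0.013}
    - {"ty": -0.037,"tz": 0.013}
    - {"ty": -0.037,"tz": 0.013}
    - {"ty": -0.037,"tz": 0.013}
    - {"ty": -0.037,"tz": 0.013}
    - {"ty": -0.037,"tz": 0.013}
    - {"ty": -0.037,"tz": 0.013}
    - {"ty": -0.037,"tz": 0.013}

```text
invalid input at $.commands[0]: expected keys tx, ty, tz, spin, grip
```

```bash
python3 - <<'E'
from h import *
s=env.read_state();print(s['time_s'],s['tcp_pos'],s['joint_pos'].round(2),s['contact_force'].round(1),s['gripper_width'])
print(togo([.605,-.3235,.25]))
E
```

```text
0.1 [0.16642416 0.60198626 0.30279857] [ 1.18  0.05  1.61 -0.    1.48 -0.12] [-0.3 -0.3 -0. ] 0.9962721650331297
[ 1.000e-01 -7.750e+02  6.694e+02]
```

All keys are required.

>>> play_rows:
  commands:
    - {"tx": -0.008,"ty": -0.022,"tz": 0.032,"spin": 0,"grip": 0.06}
    - {"tx": -0.008,"ty": -0.022,"tz": 0.032,"spin": 0,"grip": 0.06}
    - {"tx": -0.008,"ty": -0.022,"tz": 0.032,"spin": 0,"grip": 0.06}
    - {"tx": -0.008,"ty": -0.022,"tz": 0.032,"spin": 0,"grip": 0.06}
    - {"tx": -0.008,"ty": -0.022,"tz": 0.032,"spin": 0,"grip": 0.06}
    - {"tx": -0.008,"ty": -0.022,"tz": 0.032,"spin": 0,"grip": 0.06}
    - {"tx": -0.008,"ty": -0.022,"tz": 0.032,"spin": 0,"grip": 0.06}
    - {"tx": -0.008,"ty": -0.022,"tz": 0.032,"spin": 0,"grip": 0.06}
    - {"tx": -0.008,"ty": -0.022,"tz": 0.032,"spin": 0,"grip": 0.06}
    - {"tx": -0.008,"ty": -0.025,"tz": 0.032,"spin": 0,"grip": 0.06}

```text
time_s: 0.93
tcp_pos: [0.4162, 0.3006, 0.3838]
tool_rot: [0.701, 0.095, 0.701, -0.095]
contact_force: [1.3, -0.1, 0.2]
gripper_width: 0.705
```

>>> play_rows:
  commands:
    - {"tx": 0,"ty": -0.037,"tz": 0.013,"spin": 0,"grip": 0.06}
    - {"tx": 0,"ty": -0.037,"tz": 0.013,"spin": 0,"grip": 0.06}
    - {"tx": 0,"ty": -0.037,"tz": 0.013,"spin": 0,"grip": 0.06}
    - {"tx": 0,"ty": -0.037,"tz": 0.013,"spin": 0,"grip": 0.06}
    - {"tx": 0,"ty": -0.037,"tz": 0.013,"spin": 0,"grip": 0.06}
    - {"tx": 0,"ty": -0.037,"tz": 0.013,"spin": 0,"grip": 0.06}
    - {"tx": 0,"ty": -0.037,"tz": 0.013,"spin": 0,"grip": 0.06}
    - {"tx": 0,"ty": -0.037,"tz": 0.013,"spin": 0,"grip": 0.06}
    - {"tx": 0,"ty": -0.037,"tz": 0.013,"spin": 0,"grip": 0.06}
    - {"tx": 0,"ty": -0.037,"tz": 0.013,"spin": 0,"grip": 0.06}

```text
time_s: 1.77
tcp_pos: [0.4417, -0.091, 0.3836]
tool_rot: [0.701, 0.095, 0.701, -0.095]
contact_force: [1.9, -0.2, -0.4]
gripper_width: 0.7
```

```bash
python3 - <<'E'
from h import *
s=env.read_state();print(s['time_s'],s['tcp_pos'],s['joint_pos'].round(2),s['contact_force'].round(1),s['gripper_width'])
p,d,i=snap('wrist');cv2.imwrite('pics/w0.png',p);np.savez('w0.npz',p=p,d=d,**{k:i[k] for k in ('fx','fy','cx','cy','R','t')})
print(togo([.605,-.3235,.25]))
E
```

```text
1.7667 [ 0.44168193 -0.0909957   0.38359841] [-0.37 -0.41  1.89  0.    1.66 -1.67] [ 1.9 -0.2 -0.4] 0.6995089943390789
[  80.1 -172.9  219. ]
```

View pics/w0.png

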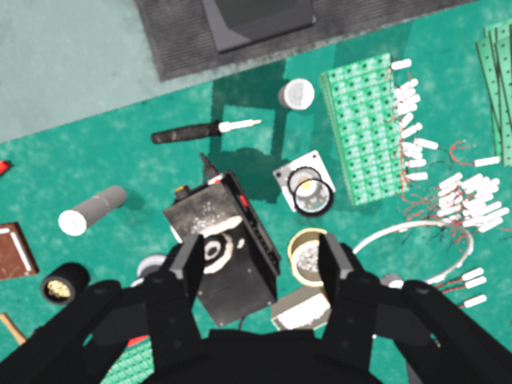

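Wrist view: black ring of the well at (315,198), stick top at (72,222), cup rim at (152,268) partly behind the finger.

```bash
python3 - <<'E'
from h import *
W=np.load('w0.npz')
print(world(W,None,315,198,.092).round(4),world(W,None,72,222,.122).round(4),world(W,None,297,95,.122).round(4))
E
```

```text
[ 0.5066 -0.0341  0.092 ] [ 0.4451 -0.3364  0.122 ] [ 0.3735 -0.0305  0.122 ]
```

>>> play_rows:
  commands:
    - {"tx": 0,"ty": -0.022,"tz": 0.027,"spin": 0,"grip": 0.06}
    - {"tx": 0,"ty": -0.022,"tz": 0.027,"spin": 0,"grip": 0.06}
    - {"tx": 0,"ty": -0.022,"tz": 0.027,"spin": 0,"grip": 0.06}
    - {"tx": 0,"ty": -0.022,"tz": 0.027,"spin": 0,"grip": 0.06}
    - {"tx": 0.01,"ty": -0.022,"tz": 0.027,"spin": 0,"grip": 0.06}
    - {"tx": 0.01,"ty": -0.022,"tz": 0.027,"spin": 0,"grip": 0.06}
    - {"tx": 0.02,"ty": -0.022,"tz": 0.027,"spin": 0,"grip": 0.06}
    - {"tx": 0.02,"ty": -0.019,"tz": 0.03,"spin": 0,"grip": 0.06}
    - {"tx": 0.02,"ty": 0,"tz": 0,"spin": 0,"grip": 0.06}
    - {"tx": 0,"ty": 0,"tz": 0,"spin": 0,"grip": 0.06}

```text
time_s: 2.65
tcp_pos: [0.606, -0.3141, 0.2955]
tool_rot: [0.697, 0.098, 0.705, -0.094]
contact_force: [-0.7, 1.0, -1.2]
gripper_width: 0.702
```

```bash
python3 - <<'E'
from h import *
s=env.read_state();print(s['time_s'],s['tcp_pos'],s['contact_force'].round(1))
p,d,i=snap('wrist');t,dt,j=snap('side');cv2.imwrite('pics/w1.png',np.hstack([p[150:384,100:420],cv2.resize(t[110:240,210:340],(234,234))]));np.savez('w1.npz',p=p,d=d,**{k:i[k] for k in ('fx','fy','cx','cy','R','t')})
g=s['tcp_pos']+Rt(s)[:,0]*.054
for z in (.18,.152):
  X=np.array(i['R'])@np.array([g[0],g[1],z])+i['t'];print('axis px',X[0]/X[2]*i['fx']+i['cx'],X[1]/X[2]*i['fy']+i['cy'])
print(togo([.605,-.3235,.152]))
E
```

```text
2.65 [ 0.6060123  -0.31411819  0.29550437] [-0.7  1.  -1.2]
axis px 259.86438327089843 215.48136273924908
axis px 259.8642507670617 202.45253083345528
[ 96.3 -10.3   1.4]
```

View pics/w1.png

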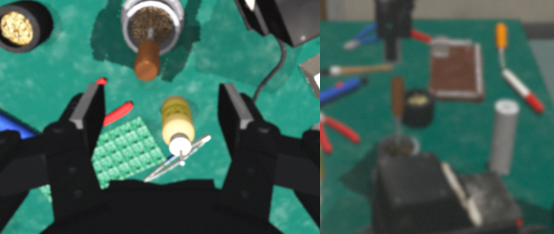

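Wrist crop: brush grip's top at crop (147,72), i.e. full (247,222), a little left of the hand's axis (260,215). Side: gripper above the grip.

```bash
python3 - <<'E'
from h import *
W=np.load('w1.npz');print(world(W,None,247,222,.18).round(4),world(W,None,247,218,.18).round(4)); print(env.read_state()['tcp_pos'],togo([.605,-.3232,.152]))
E
```

```text
[ 0.6077 -0.3237  0.18  ] [ 0.6048 -0.3229  0.18  ]
[ 0.60679684 -0.31355198  0.30234951] [ 96.3 -10.    1.3]
```

>>> play_rows:
  commands:
    - {"tx": 0,"ty": -0.01,"tz": 0.001,"spin": 0,"grip": 0.06}
    - {"tx": 0.012,"ty": 0,"tz": 0,"spin": 0,"grip": 0.06}
    - {"tx": 0.016,"ty": 0,"tz": 0,"spin": 0,"grip": 0.06}
    - {"tx": 0.016,"ty": 0,"tz": 0,"spin": 0,"grip": 0.06}
    - {"tx": 0.016,"ty": 0,"tz": 0,"spin": 0,"grip": 0.06}
    - {"tx": 0.016,"ty": 0,"tz": 0,"spin": 0,"grip": 0.06}
    - {"tx": 0.016,"ty": 0,"tz": 0,"spin": 0,"grip": 0.06}
    - {"tx": 0.004,"ty": 0,"tz": 0,"spin": 0,"grip": 0.06}
    - {"tx": 0,"ty": 0,"tz": 0,"spin": 0,"grip": 0.06}

```text
time_s: 3.5
tcp_pos: [0.6048, -0.3236, 0.2072]
tool_rot: [0.7, 0.095, 0.701, -0.095]
contact_force: [-0.2, -0.4, -0.1]
gripper_width: 0.706
```

>>> play_rows:
  commands:
    - {"tx": 0,"ty": 0,"tz": 0,"spin": 0,"grip": 0.01}
    - {"tx": 0,"ty": 0,"tz": 0,"spin": 0,"grip": 0.01}
    - {"tx": 0,"ty": 0,"tz": 0,"spin": 0,"grip": 0.01}
    - {"tx": 0,"ty": 0,"tz": 0,"spin": 0,"grip": 0.01}
    - {"tx": 0,"ty": 0,"tz": 0,"spin": 0,"grip": 0.01}
    - {"tx": 0,"ty": 0,"tz": 0,"spin": 0,"grip": 0.01}
  newtons: 60

```text
time_s: 4.0
tcp_pos: [0.6062, -0.3246, 0.2098]
tool_rot: [0.702, 0.095, 0.7, -0.096]
contact_force: [-0.5, 0.1, 6.1]
gripper_width: 0.206
```

```bash
python3 - <<'E'
from h import *
s=env.read_state();print(s['time_s'],s['tcp_pos'],s['tool_rot'].round(3),s['contact_force'].round(1),s['gripper_width'])
print(togo([.605,-.3235,.33]),togo([.505,-.037,.33]))
E
```

```text
4.0 [ 0.60619614 -0.32462808  0.20982191] [ 0.702  0.095  0.7   -0.096] [-0.5  0.1  6.1] 0.20571041761470946
[-174.2    0.6   -1.1] [-174.9  250.1 -173.9]
```

>>> play_rows:
  commands:
    - {"tx": -0.01,"ty": 0,"tz": 0,"spin": 0,"grip": 0.01}
    - {"tx": -0.02,"ty": 0,"tz": 0,"spin": 0,"grip": 0.01}
    - {"tx": -0.03,"ty": 0,"tz": 0,"spin": 0,"grip": 0.01}
    - {"tx": -0.03,"ty": 0,"tz": 0,"spin": 0,"grip": 0.01}
    - {"tx": -0.03,"ty": 0,"tz": 0,"spin": 0,"grip": 0.01}
    - {"tx": -0.03,"ty": 0,"tz": 0,"spin": 0,"grip": 0.01}
    - {"tx": -0.02,"ty": 0,"tz": 0,"spin": 0,"grip": 0.01}
    - {"tx": -0.01,"ty": 0,"tz": 0,"spin": 0,"grip": 0.01}
    - {"tx": 0,"ty": 0,"tz": 0,"spin": 0,"grip": 0.01}

```text
time_s: 4.75
tcp_pos: [0.606, -0.3244, 0.3914]
tool_rot: [0.702, 0.094, 0.699, -0.096]
contact_force: [0.6, -0.6, -1.3]
gripper_width: 0.201
```

>>> play_rows:
  commands:
    - {"tx": 0,"ty": 0.014,"tz": -0.009,"spin": 0,"grip": 0.01}
    - {"tx": 0,"ty": 0.026,"tz": -0.018,"spin": 0,"grip": 0.01}
    - {"tx": 0,"ty": 0.03,"tz": -0.021,"spin": 0,"grip": 0.01}
    - {"tx": 0,"ty": 0.03,"tz": -0.021,"spin": 0,"grip": 0.01}
    - {"tx": 0,"ty": 0.03,"tz": -0.021,"spin": 0,"grip": 0.01}
    - {"tx": 0,"ty": 0.03,"tz": -0.021,"spin": 0,"grip": 0.01}
    - {"tx": 0,"ty": 0.03,"tz": -0.021,"spin": 0,"grip": 0.01}
    - {"tx": 0,"ty": 0.03,"tz": -0.021,"spin": 0,"grip": 0.01}
    - {"tx": 0,"ty": 0.02,"tz": -0.014,"spin": 0,"grip": 0.01}
    - {"tx": 0,"ty": 0.01,"tz": -0.007,"spin": 0,"grip": 0.01}

```text
time_s: 5.58
tcp_pos: [0.5029, -0.0342, 0.3853]
tool_rot: [0.699, 0.095, 0.702, -0.094]
contact_force: [-0.0, -0.2, 0.3]
gripper_width: 0.203
```

>>> play_rows:
  commands:
    - {"tx": 0,"ty": 0,"tz": 0,"spin": 0,"grip": 0.01}
    - {"tx": 0,"ty": 0,"tz": 0,"spin": 0,"grip": 0.01}
    - {"tx": 0,"ty": 0,"tz": 0,"spin": 0,"grip": 0.01}

```text
time_s: 5.83
tcp_pos: [0.5046, -0.0377, 0.3869]
tool_rot: [0.7, 0.095, 0.701, -0.096]
contact_force: [-0.1, 0.6, -0.2]
gripper_width: 0.201
```

```bash
python3 - <<'E'
from h import *
s=env.read_state();print(s['time_s'],s['tcp_pos'],s['tool_rot'].round(3),s['contact_force'].round(1),s['gripper_width'])
im=[]
for n in('top','side','wrist'):
    p,d,i=snap(n);np.savez(n+'2.npz',p=p,d=d,**{k:i[k] for k in ('fx','fy','cx','cy','R','t')});im.append(p)
a=cv2.resize(im[0][195:265,145:215],(260,260),interpolation=3);b=cv2.resize(im[1][180:320,250:390],(260,260),interpolation=3);c=cv2.resize(im[2][0:200,170:370],(260,260),interpolation=3)
cv2.imwrite('pics/a2.png',np.hstack([a,b,c]))
print(togo([.505,-.037,.33]))
E
```

```text
5.8333 [ 0.5046473  -0.03769458  0.38687244] [ 0.7    0.095  0.701 -0.096] [-0.1  0.6 -0.2] 0.20066357504845234
[3.5 0.9 0. ]
```

View pics/a2.png

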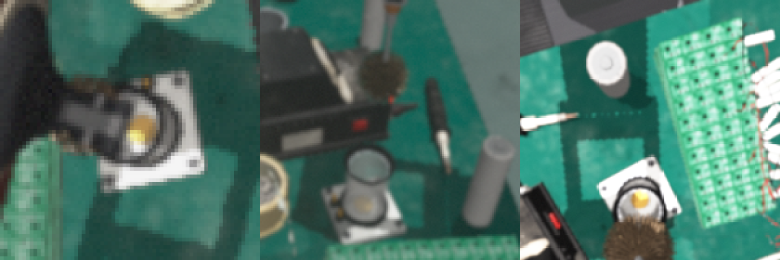

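Brush (crop 3, bristles at (640,243); side, (385,75)) hangs straight in the grip, near the well. I measure the ring better in one zoom.

```bash
python3 - <<'E'
from h import *
o=[]
for f,u,v in(('top0',165,212),('side0',292,252),('w0',295,178)):
    p=np.load(f+'.npz')['p'][v:v+40,u:u+40]; o.append(cv2.resize(p,(400,400),interpolation=3)[:, :260] if 0 else cv2.resize(p,(260,260),interpolation=3))
cv2.imwrite('pics/z3.png',np.hstack(o))
T=np.load('side2.npz');print(world(T,None,308.2,269.9,.092))
for f,pts in (('top0',[(165,212),(205,252)]),('side0',[(292,252),(332,292)])):
    N=np.load(f+'.npz')
    for y in (-.045,-.035):
        c=N['R']@np.array([.505,y,.092])+N['t'];print(f,y,c[0]/c[2]*N['fx']+N['cx'],c[1]/c[2]*N['fy']+N['cy'])
E
```

```text
[ 0.5068425  -0.02912722  0.092     ]
top0 -0.045 181.80641087557717 228.55269651420025
top0 -0.035 177.86168702447065 228.4890557005087
side0 -0.045 307.8584195176741 263.62142856821833
side0 -0.035 308.64963322913326 267.5314098260697
```

View pics/z3.png

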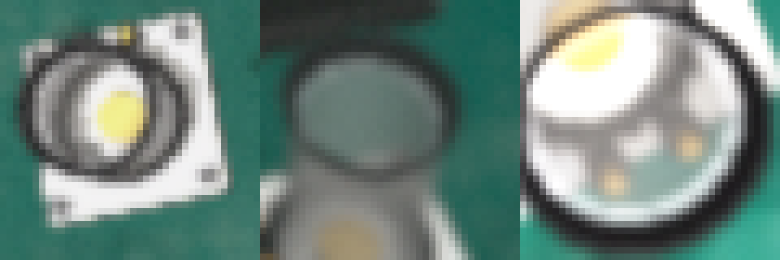

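```bash
python3 - <<'E'
from h import *
for f,u,v in(('top0',178.1,228.3),('side0',309.1,268.3),('w0',313.2,196.9)):
    print(f,world(np.load(f+'.npz'),None,u,v,.092).round(4))
E
```

```text
top0 [ 0.5055 -0.0356  0.092 ]
side0 [ 0.5044 -0.033   0.092 ]
w0 [ 0.5045 -0.036   0.092 ]
```

>>> play_rows:
  commands:
    - {"tx": 0.01,"ty": 0.0025,"tz": -0.0005,"spin": 0,"grip": 0.01}
    - {"tx": 0.02,"ty": 0,"tz": 0,"spin": 0,"grip": 0.01}
    - {"tx": 0.02,"ty": 0,"tz": 0,"spin": 0,"grip": 0.01}
    - {"tx": 0.02,"ty": 0,"tz": 0,"spin": 0,"grip": 0.01}
    - {"tx": 0.01,"ty": 0,"tz": 0,"spin": 0,"grip": 0.01}
    - {"tx": 0.006,"ty": 0,"tz": 0,"spin": 0,"grip": 0.01}
    - {"tx": 0,"ty": 0,"tz": 0,"spin": 0,"grip": 0.01}
    - {"tx": 0,"ty": 0,"tz": 0,"spin": 0,"grip": 0.01}

```text
time_s: 6.65
tcp_pos: [0.5049, -0.0344, 0.3024]
tool_rot: [0.701, 0.095, 0.7, -0.095]
contact_force: [0.6, -0.5, -0.9]
gripper_width: 0.205
```

```bash
python3 - <<'E'
from h import *
s=env.read_state();print(s['time_s'],s['tcp_pos'],s['contact_force'].round(1))
im=[]
for n in('side','top'):
    p,d,i=snap(n);im.append(p)
a=cv2.resize(im[0][200:310,255:365],(380,380),interpolation=3);b=cv2.resize(im[1][190:270,140:220],(380,380),interpolation=3)
cv2.imwrite('pics/a4.png',np.hstack([a,b]))
print(togo([.5048,-.035,.33]))
E
```

```text
6.65 [ 0.50489699 -0.03441761  0.30241499] [ 0.6 -0.5 -0.9]
[-80.5  -0.7  -0.2]
```

View pics/a4.png

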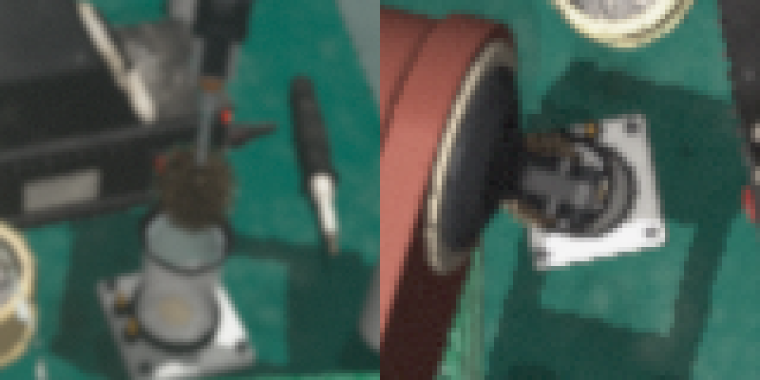

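Side view: the verticals lean. The line from contact (172,308) through the ring (186,240) extends to (197,190), where the bristles are (198,187), so the brush is aligned. I'm lowering it.

>>> play_rows:
  commands:
    - {"tx": 0.008,"ty": -0.0006,"tz": 0,"spin": 0,"grip": 0.01}
    - {"tx": 0.008,"ty": 0,"tz": 0,"spin": 0,"grip": 0.01}
    - {"tx": 0.008,"ty": 0,"tz": 0,"spin": 0,"grip": 0.01}
    - {"tx": 0.008,"ty": 0,"tz": 0,"spin": 0,"grip": 0.01}
    - {"tx": 0.008,"ty": 0,"tz": 0,"spin": 0,"grip": 0.01}

```text
time_s: 7.17
tcp_pos: [0.5043, -0.0349, 0.2608]
tool_rot: [0.701, 0.095, 0.701, -0.095]
contact_force: [1.1, -1.3, 0.8]
gripper_width: 0.202
```

>>> play_rows:
  commands:
    - {"tx": 0.008,"ty": 0,"tz": 0,"spin": 0,"grip": 0.01}
    - {"tx": 0.008,"ty": 0,"tz": 0,"spin": 0,"grip": 0.01}
    - {"tx": 0.008,"ty": 0,"tz": 0,"spin": 0,"grip": 0.01}
    - {"tx": 0.005,"ty": 0,"tz": 0,"spin": 0,"grip": 0.01}
    - {"tx": 0,"ty": 0,"tz": 0,"spin": 0,"grip": 0.01}

```text
time_s: 7.58
tcp_pos: [0.5039, -0.0348, 0.2311]
tool_rot: [0.7, 0.095, 0.702, -0.095]
contact_force: [0.6, -0.6, -2.5]
gripper_width: 0.202
```

>>> play_rows:
  commands:
    - {"tx": 0.004,"ty": 0,"tz": 0,"spin": 0,"grip": 0.01}
    - {"tx": 0.004,"ty": 0,"tz": 0,"spin": 0,"grip": 0.01}
    - {"tx": 0.003,"ty": 0,"tz": 0,"spin": 0,"grip": 0.01}
    - {"tx": 0,"ty": 0,"tz": 0,"spin": 0,"grip": 0.01}
    - {"tx": 0,"ty": 0,"tz": 0,"spin": 0,"grip": 0.01}

```text
time_s: 8.0
tcp_pos: [0.5043, -0.0348, 0.2215]
tool_rot: [0.7, 0.095, 0.701, -0.095]
contact_force: [0.8, -1.1, -2.1]
gripper_width: 0.204
```

```bash
python3 - <<'E'
from h import *
s=env.read_state();print(s['time_s'],s['tcp_pos'],s['contact_force'].round(1))
p,d,i=snap('side')
a=cv2.resize(p[220:320,255:355],(500,500),interpolation=3)
cv2.imwrite('pics/a5.png',a)
E
```

```text
8.0 [ 0.50428603 -0.03478985  0.22151995] [ 0.8 -1.1 -2.1]
```

View pics/a5.png

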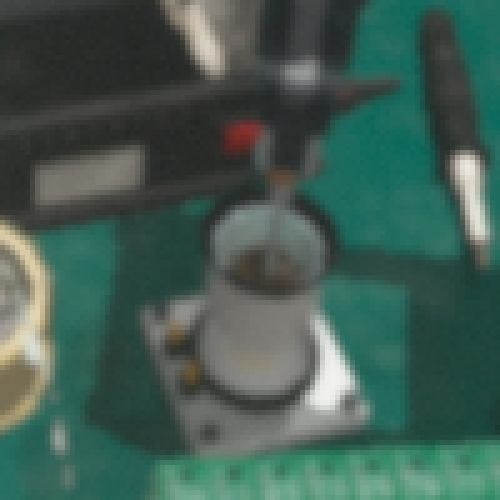

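Brush is in the tube, bristles seen at (262,265). 4 mm more, to mid-window.

>>> play_rows:
  commands:
    - {"tx": 0.002,"ty": 0,"tz": 0,"spin": 0,"grip": 0.01}
    - {"tx": 0.002,"ty": 0,"tz": 0,"spin": 0,"grip": 0.01}
    - {"tx": 0,"ty": 0,"tz": 0,"spin": 0,"grip": 0.01}
    - {"tx": 0,"ty": 0,"tz": 0,"spin": 0,"grip": 0.01}

```text
time_s: 8.38
tcp_pos: [0.5045, -0.0348, 0.2178]
tool_rot: [0.701, 0.095, 0.701, -0.095]
contact_force: [1.4, -1.3, -1.5]
gripper_width: 0.204
```

>>> play_rows:
  commands:
    - {"tx": 0.002,"ty": 0,"tz": 0,"spin": 0,"grip": 0.01}
    - {"tx": 0.001,"ty": 0,"tz": 0,"spin": 0,"grip": 0.01}
    - {"tx": 0,"ty": 0,"tz": 0,"spin": 0,"grip": 0.01}
    - {"tx": 0,"ty": 0,"tz": 0,"spin": 0,"grip": 0.01}

```text
time_s: 8.72
tcp_pos: [0.5045, -0.0348, 0.2149]
tool_rot: [0.701, 0.095, 0.701, -0.095]
contact_force: [1.0, -1.0, 0.2]
gripper_width: 0.204
```

```bash
python3 - <<'E'
from h import *
f=[]
for k in range(3):
    s=env.read_state();f.append(s['contact_force']);optics.read_camera('top')
print(np.array(f).round(1),s['tcp_pos'])
E
```

```text
[[ 1.  -1.   0.2]
 [ 1.  -1.3 -0.9]
 [ 0.3 -0.1  0.1]] [ 0.50449572 -0.03485406  0.21490062]
```

>>> play_rows:
  commands:
    - {"tx": -0.008,"ty": 0,"tz": 0,"spin": 0,"grip": 0.01}
    - {"tx": -0.011,"ty": 0,"tz": 0,"spin": 0,"grip": 0.01}
    - {"tx": -0.011,"ty": 0,"tz": 0,"spin": 0,"grip": 0.01}
    - {"tx": -0.011,"ty": 0,"tz": 0,"spin": 0,"grip": 0.01}
    - {"tx": -0.011,"ty": 0,"tz": 0,"spin": 0,"grip": 0.01}
    - {"tx": -0.003,"ty": 0,"tz": 0,"spin": 0,"grip": 0.01}
    - {"tx": 0,"ty": 0,"tz": 0,"spin": 0,"grip": 0.01}
    - {"tx": 0,"ty": 0,"tz": 0,"spin": 0,"grip": 0.01}

```text
time_s: 9.53
tcp_pos: [0.5044, -0.0347, 0.2702]
tool_rot: [0.701, 0.095, 0.701, -0.095]
contact_force: [-0.7, 0.6, -1.4]
gripper_width: 0.205
```

>>> play_rows:
  commands:
    - {"tx": 0.008,"ty": 0,"tz": 0,"spin": 0,"grip": 0.01}
    - {"tx": 0.01,"ty": 0,"tz": 0,"spin": 0,"grip": 0.01}
    - {"tx": 0.01,"ty": 0,"tz": 0,"spin": 0,"grip": 0.01}
    - {"tx": 0.01,"ty": 0,"tz": 0,"spin": 0,"grip": 0.01}
    - {"tx": 0.01,"ty": 0,"tz": 0,"spin": 0,"grip": 0.01}
    - {"tx": 0.005,"ty": 0,"tz": 0,"spin": 0,"grip": 0.01}
    - {"tx": 0.002,"ty": 0,"tz": 0,"spin": 0,"grip": 0.01}
    - {"tx": 0,"ty": 0,"tz": 0,"spin": 0,"grip": 0.01}
    - {"tx": 0,"ty": 0,"tz": 0,"spin": 0,"grip": 0.01}

```text
time_s: 10.28
tcp_pos: [0.5043, -0.0348, 0.2147]
tool_rot: [0.7, 0.095, 0.701, -0.095]
contact_force: [0.4, -0.8, -0.8]
gripper_width: 0.2
```

>>> play_rows:
  commands:
    - {"tx": -0.008,"ty": 0,"tz": 0,"spin": 0,"grip": 0.01}
    - {"tx": -0.011,"ty": 0,"tz": 0,"spin": 0,"grip": 0.01}
    - {"tx": -0.011,"ty": 0,"tz": 0,"spin": 0,"grip": 0.01}
    - {"tx": -0.011,"ty": 0,"tz": 0,"spin": 0,"grip": 0.01}
    - {"tx": -0.011,"ty": 0,"tz": 0,"spin": 0,"grip": 0.01}
    - {"tx": -0.003,"ty": 0,"tz": 0,"spin": 0,"grip": 0.01}
    - {"tx": 0,"ty": 0,"tz": 0,"spin": 0,"grip": 0.01}
    - {"tx": 0,"ty": 0,"tz": 0,"spin": 0,"grip": 0.01}

```text
time_s: 10.95
tcp_pos: [0.5045, -0.0347, 0.2703]
tool_rot: [0.701, 0.095, 0.701, -0.095]
contact_force: [0.5, -0.1, -0.8]
gripper_width: 0.207
```

>>> play_rows:
  commands:
    - {"tx": 0.008,"ty": 0,"tz": 0,"spin": 0,"grip": 0.01}
    - {"tx": 0.01,"ty": 0,"tz": 0,"spin": 0,"grip": 0.01}
    - {"tx": 0.01,"ty": 0,"tz": 0,"spin": 0,"grip": 0.01}
    - {"tx": 0.01,"ty": 0,"tz": 0,"spin": 0,"grip": 0.01}
    - {"tx": 0.01,"ty": 0,"tz": 0,"spin": 0,"grip": 0.01}
    - {"tx": 0.005,"ty": 0,"tz": 0,"spin": 0,"grip": 0.01}
    - {"tx": 0.002,"ty": 0,"tz": 0,"spin": 0,"grip": 0.01}
    - {"tx": 0,"ty": 0,"tz": 0,"spin": 0,"grip": 0.01}
    - {"tx": 0,"ty": 0,"tz": 0,"spin": 0,"grip": 0.01}

```text
time_s: 11.7
tcp_pos: [0.5043, -0.0348, 0.2147]
tool_rot: [0.7, 0.095, 0.701, -0.095]
contact_force: [0.2, -0.3, 0.1]
gripper_width: 0.198
```

>>> play_rows:
  commands:
    - {"tx": -0.008,"ty": 0,"tz": 0,"spin": 0,"grip": 0.01}
    - {"tx": -0.011,"ty": 0,"tz": 0,"spin": 0,"grip": 0.01}
    - {"tx": -0.011,"ty": 0,"tz": 0,"spin": 0,"grip": 0.01}
    - {"tx": -0.011,"ty": 0,"tz": 0,"spin": 0,"grip": 0.01}
    - {"tx": -0.011,"ty": 0,"tz": 0,"spin": 0,"grip": 0.01}
    - {"tx": -0.003,"ty": 0,"tz": 0,"spin": 0,"grip": 0.01}
    - {"tx": -0.01,"ty": 0,"tz": 0,"spin": 0,"grip": 0.01}
    - {"tx": -0.015,"ty": 0,"tz": 0,"spin": 0,"grip": 0.01}
    - {"tx": -0.015,"ty": 0,"tz": 0,"spin": 0,"grip": 0.01}
    - {"tx": -0.015,"ty": 0,"tz": 0,"spin": 0,"grip": 0.01}

```text
time_s: 12.53
tcp_pos: [0.5042, -0.0346, 0.3257]
tool_rot: [0.7, 0.095, 0.701, -0.095]
contact_force: [1.0, -0.4, -0.3]
gripper_width: 0.204
```

>>> play_rows:
  commands:
    - {"tx": -0.02,"ty": 0,"tz": 0,"spin": 0,"grip": 0.01}
    - {"tx": -0.02,"ty": 0,"tz": 0,"spin": 0,"grip": 0.01}
    - {"tx": -0.02,"ty": 0,"tz": 0,"spin": 0,"grip": 0.01}
    - {"tx": -0.01,"ty": 0,"tz": 0,"spin": 0,"grip": 0.01}
    - {"tx": 0,"ty": 0,"tz": 0,"spin": 0,"grip": 0.01}

```text
time_s: 12.95
tcp_pos: [0.5051, -0.0349, 0.3983]
tool_rot: [0.703, 0.095, 0.699, -0.095]
contact_force: [0.0, 0.3, -1.2]
gripper_width: 0.203
```

```bash
python3 - <<'E'
from h import *
s=env.read_state();print(s['time_s'],s['tcp_pos'],s['contact_force'].round(1),s['gripper_width'])
print(togo([.6055,-.324,.33]))
E
```

```text
12.95 [ 0.50510072 -0.03486655  0.39831068] [ 0.   0.3 -1.2] 0.20324089017757227
[  15.1 -252.   173.4]
```

>>> play_rows:
  commands:
    - {"tx": 0,"ty": -0.014,"tz": 0.009,"spin": 0,"grip": 0.01}
    - {"tx": 0,"ty": -0.026,"tz": 0.018,"spin": 0,"grip": 0.01}
    - {"tx": 0,"ty": -0.03,"tz": 0.021,"spin": 0,"grip": 0.01}
    - {"tx": 0,"ty": -0.03,"tz": 0.021,"spin": 0,"grip": 0.01}
    - {"tx": 0,"ty": -0.03,"tz": 0.021,"spin": 0,"grip": 0.01}
    - {"tx": 0,"ty": -0.03,"tz": 0.021,"spin": 0,"grip": 0.01}
    - {"tx": 0,"ty": -0.03,"tz": 0.021,"spin": 0,"grip": 0.01}
    - {"tx": 0,"ty": -0.03,"tz": 0.021,"spin": 0,"grip": 0.01}
    - {"tx": 0,"ty": -0.022,"tz": 0.014,"spin": 0,"grip": 0.01}
    - {"tx": 0,"ty": -0.01,"tz": 0.007,"spin": 0,"grip": 0.01}

```text
time_s: 13.78
tcp_pos: [0.6048, -0.3271, 0.3917]
tool_rot: [0.699, 0.096, 0.702, -0.096]
contact_force: [-0.5, -0.0, -1.7]
gripper_width: 0.199
```

>>> play_rows:
  commands:
    - {"tx": 0.01,"ty": 0,"tz": 0,"spin": 0,"grip": 0.01}
    - {"tx": 0.02,"ty": 0,"tz": 0,"spin": 0,"grip": 0.01}
    - {"tx": 0.03,"ty": 0,"tz": 0,"spin": 0,"grip": 0.01}
    - {"tx": 0.03,"ty": 0,"tz": 0,"spin": 0,"grip": 0.01}
    - {"tx": 0.015,"ty": 0,"tz": 0,"spin": 0,"grip": 0.01}
    - {"tx": 0,"ty": 0,"tz": 0,"spin": 0,"grip": 0.01}
    - {"tx": 0,"ty": 0,"tz": 0,"spin": 0,"grip": 0.01}

```text
time_s: 14.37
tcp_pos: [0.6046, -0.3229, 0.2887]
tool_rot: [0.7, 0.095, 0.702, -0.094]
contact_force: [-0.2, 0.7, 0.1]
gripper_width: 0.2
```

```bash
python3 - <<'E'
from h import *
s=env.read_state();print(s['time_s'],s['tcp_pos'],s['contact_force'].round(1),s['gripper_width'])
print(togo([.6055,-.324,.156]))
E
```

```text
14.3667 [ 0.6045931  -0.32285198  0.28867621] [-0.2  0.7  0.1] 0.19990510849652948
[78.7 -1.   1.5]
```

>>> play_rows:
  commands:
    - {"tx": 0.012,"ty": -0.001,"tz": 0.001,"spin": 0,"grip": 0.01}
    - {"tx": 0.016,"ty": 0,"tz": 0,"spin": 0,"grip": 0.01}
    - {"tx": 0.016,"ty": 0,"tz": 0,"spin": 0,"grip": 0.01}
    - {"tx": 0.016,"ty": 0,"tz": 0,"spin": 0,"grip": 0.01}
    - {"tx": 0.01,"ty": 0,"tz": 0,"spin": 0,"grip": 0.01}
    - {"tx": 0.005,"ty": 0,"tz": 0,"spin": 0,"grip": 0.01}
    - {"tx": 0.002,"ty": 0,"tz": 0,"spin": 0,"grip": 0.01}
    - {"tx": 0,"ty": 0,"tz": 0,"spin": 0,"grip": 0.01}
    - {"tx": 0,"ty": 0,"tz": 0,"spin": 0,"grip": 0.01}

```text
time_s: 15.12
tcp_pos: [0.6062, -0.3257, 0.2144]
tool_rot: [0.701, 0.095, 0.7, -0.095]
contact_force: [-0.6, 1.3, -1.6]
gripper_width: 0.201
```

>>> play_rows:
  commands:
    - {"tx": 0.002,"ty": 0,"tz": 0,"spin": 0,"grip": 0.01}
    - {"tx": 0.002,"ty": 0,"tz": 0,"spin": 0,"grip": 0.01}
    - {"tx": 0,"ty": 0,"tz": 0,"spin": 0,"grip": 0.01}
    - {"tx": 0,"ty": 0,"tz": 0,"spin": 0,"grip": 0.01}

```text
time_s: 15.45
tcp_pos: [0.6061, -0.3256, 0.2099]
tool_rot: [0.701, 0.095, 0.7, -0.095]
contact_force: [0.1, -0.6, 1.5]
gripper_width: 0.203
```

Touching. Release slowly, wait, then rise.

>>> play_rows:
  commands:
    - {"tx": 0,"ty": 0,"tz": 0,"spin": 0,"grip": 0.022}
    - {"tx": 0,"ty": 0,"tz": 0,"spin": 0,"grip": 0.03}
    - {"tx": 0,"ty": 0,"tz": 0,"spin": 0,"grip": 0.04}
    - {"tx": 0,"ty": 0,"tz": 0,"spin": 0,"grip": 0.05}
    - {"tx": 0,"ty": 0,"tz": 0,"spin": 0,"grip": 0.055}
    - {"tx": 0,"ty": 0,"tz": 0,"spin": 0,"grip": 0.055}
    - {"tx": 0,"ty": 0,"tz": 0,"spin": 0,"grip": 0.055}
    - {"tx": 0,"ty": 0,"tz": 0,"spin": 0,"grip": 0.055}

```text
time_s: 16.12
tcp_pos: [0.6057, -0.3253, 0.2089]
tool_rot: [0.701, 0.095, 0.701, -0.095]
contact_force: [0.6, -0.7, -1.0]
gripper_width: 0.645
```

>>> play_rows:
  commands:
    - {"tx": -0.01,"ty": 0,"tz": 0,"spin": 0,"grip": 0.055}
    - {"tx": -0.02,"ty": 0,"tz": 0,"spin": 0,"grip": 0.055}
    - {"tx": -0.025,"ty": 0,"tz": 0,"spin": 0,"grip": 0.055}
    - {"tx": -0.025,"ty": 0,"tz": 0,"spin": 0,"grip": 0.06}
    - {"tx": -0.02,"ty": 0,"tz": 0,"spin": 0,"grip": 0.065}
    - {"tx": 0,"ty": -0.02,"tz": -0.03,"spin": 0,"grip": 0.065}
    - {"tx": 0,"ty": -0.02,"tz": -0.035,"spin": 0,"grip": 0.065}
    - {"tx": 0,"ty": -0.015,"tz": -0.035,"spin": 0,"grip": 0.065}
    - {"tx": 0,"ty": 0,"tz": -0.03,"spin": 0,"grip": 0.065}
    - {"tx": 0,"ty": 0,"tz": 0,"spin": 0,"grip": 0.065}

```text
time_s: 16.95
tcp_pos: [0.4617, -0.343, 0.3088]
tool_rot: [0.7, 0.096, 0.701, -0.096]
contact_force: [0.7, 0.7, 0.4]
gripper_width: 0.756
```

>>> play_rows:
  commands:
    - {"tx": 0,"ty": 0,"tz": 0,"spin": 0,"grip": 0.065}
    - {"tx": 0,"ty": 0,"tz": 0,"spin": 0,"grip": 0.065}

```text
time_s: 17.12
tcp_pos: [0.4662, -0.3439, 0.3101]
tool_rot: [0.701, 0.095, 0.7, -0.095]
contact_force: [-0.0, -0.5, 1.1]
gripper_width: 0.762
```

```bash
python3 - <<'E'
from h import *
s=env.read_state();print(s['time_s'],s['tcp_pos'],s['contact_force'].round(1),s['gripper_width'])
p,d,i=snap('wrist');q,e,j=snap('side')
np.savez('w6.npz',p=p,d=d,**{k:i[k] for k in ('fx','fy','cx','cy','R','t')})
t,f,k=snap('top')
cv2.imwrite('pics/a6.png',np.hstack([p[:,60:440],cv2.resize(q[110:240,210:340],(384,384))]))
g=[.4462,-.3365]
X=np.array(i['R'])@np.array([*g,.122])+i['t'];print('stick est px',X[0]/X[2]*i['fx']+i['cx'],X[1]/X[2]*i['fy']+i['cy'])
print(togo([.4462,-.3365,.106]))
E
```

```text
17.1167 [ 0.46619893 -0.34392548  0.3100548 ] [-0.  -0.5  1.1] 0.7618852296671551
stick est px 262.5326167492337 162.68330754912887
[149.4   1.7 -22. ]
```

View pics/a6.png

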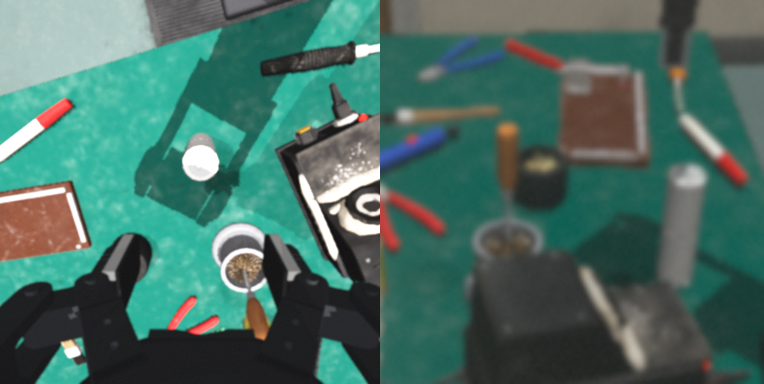

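Brush stands upright in its cup (side, (508,165)). Stick top at full wrist px (261,161), 1–2 px from the prediction (262.5,162.7).

>>> play_rows:
  commands:
    - {"tx": 0,"ty": 0.0006,"tz": -0.0217,"spin": 0,"grip": 0.065}
    - {"tx": 0.02,"ty": 0,"tz": 0,"spin": 0,"grip": 0.065}
    - {"tx": 0.02,"ty": 0,"tz": 0,"spin": 0,"grip": 0.065}
    - {"tx": 0.02,"ty": 0,"tz": 0,"spin": 0,"grip": 0.065}
    - {"tx": 0.01,"ty": 0,"tz": 0,"spin": 0,"grip": 0.065}
    - {"tx": 0,"ty": 0,"tz": 0,"spin": 0,"grip": 0.065}
    - {"tx": 0,"ty": 0,"tz": 0,"spin": 0,"grip": 0.065}

```text
time_s: 17.85
tcp_pos: [0.4454, -0.3373, 0.2387]
tool_rot: [0.7, 0.095, 0.701, -0.095]
contact_force: [-0.8, 0.2, -0.4]
gripper_width: 0.76
```

```bash
python3 - <<'E'
from h import *
print(world(np.load('w6.npz'),None,261,161,.122).round(4))
s=env.read_state();print(s['time_s'],s['tcp_pos'],s['contact_force'].round(1))
p,d,i=snap('wrist')
cv2.imwrite('pics/a7.png',p[100:320,120:400])
g=(s['tcp_pos']+Rt(s)[:,0]*.054)[:2]
X=np.array(i['R'])@np.array([*g,.122])+i['t'];print('axis px',X[0]/X[2]*i['fx']+i['cx'],X[1]/X[2]*i['fy']+i['cy'],X[2])
W=dict(i)
print(togo([.4455,-.3372,.107]))
E
```

```text
[ 0.4443 -0.3374  0.122 ]
17.85 [ 0.44541366 -0.33725584  0.23868218] [-0.8  0.2 -0.4]
axis px 260.1868144586721 213.89637212373535 0.20105930017661644
[78.9  0.4 -0.5]
```

View pics/a7.png

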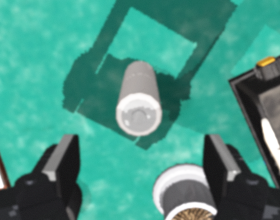

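Stick top at full px (258,215) vs jaw axis (260,214): centred within 1.5 mm. Descend and grasp.

>>> play_rows:
  commands:
    - {"tx": 0.01,"ty": -0.001,"tz": 0.0005,"spin": 0,"grip": 0.065}
    - {"tx": 0.015,"ty": 0,"tz": 0,"spin": 0,"grip": 0.065}
    - {"tx": 0.015,"ty": 0,"tz": 0,"spin": 0,"grip": 0.065}
    - {"tx": 0.015,"ty": 0,"tz": 0,"spin": 0,"grip": 0.065}
    - {"tx": 0.013,"ty": 0,"tz": 0,"spin": 0,"grip": 0.065}
    - {"tx": 0.007,"ty": 0,"tz": 0,"spin": 0,"grip": 0.06}
    - {"tx": 0,"ty": 0,"tz": 0,"spin": 0,"grip": 0.05}
    - {"tx": 0,"ty": 0,"tz": 0,"spin": 0,"grip": 0.04}
  newtons: 40

```text
time_s: 18.57
tcp_pos: [0.4453, -0.3385, 0.164]
tool_rot: [0.701, 0.095, 0.701, -0.095]
contact_force: [-0.1, -0.7, -0.1]
gripper_width: 0.475
```

>>> play_rows:
  commands:
    - {"tx": 0,"ty": 0,"tz": 0,"spin": 0,"grip": 0.02}
    - {"tx": 0,"ty": 0,"tz": 0,"spin": 0,"grip": 0.02}
    - {"tx": 0,"ty": 0,"tz": 0,"spin": 0,"grip": 0.02}
    - {"tx": 0,"ty": 0,"tz": 0,"spin": 0,"grip": 0.02}
    - {"tx": 0,"ty": 0,"tz": 0,"spin": 0,"grip": 0.02}
  newtons: 60

```text
time_s: 18.98
tcp_pos: [0.4457, -0.3389, 0.1651]
tool_rot: [0.701, 0.095, 0.7, -0.096]
contact_force: [0.1, -0.9, 3.3]
gripper_width: 0.369
```

>>> play_rows:
  commands:
    - {"tx": -0.005,"ty": 0,"tz": 0,"spin": 0,"grip": 0.02}
    - {"tx": -0.015,"ty": 0,"tz": 0,"spin": 0,"grip": 0.02}
    - {"tx": -0.025,"ty": 0,"tz": 0,"spin": 0,"grip": 0.02}
    - {"tx": -0.03,"ty": 0,"tz": 0,"spin": 0,"grip": 0.02}
    - {"tx": -0.03,"ty": 0,"tz": 0,"spin": 0,"grip": 0.02}
    - {"tx": -0.03,"ty": 0,"tz": 0,"spin": 0,"grip": 0.02}
    - {"tx": -0.025,"ty": 0,"tz": 0,"spin": 0,"grip": 0.02}
    - {"tx": -0.015,"ty": 0,"tz": 0,"spin": 0,"grip": 0.02}
    - {"tx": -0.01,"ty": 0,"tz": 0,"spin": 0,"grip": 0.02}
    - {"tx": 0,"ty": 0,"tz": 0,"spin": 0,"grip": 0.02}

```text
time_s: 19.82
tcp_pos: [0.4455, -0.3387, 0.3511]
tool_rot: [0.702, 0.094, 0.7, -0.096]
contact_force: [-0.8, -1.2, -2.7]
gripper_width: 0.365
```

```bash
python3 - <<'E'
from h import *
s=env.read_state();print(s['time_s'],s['tcp_pos'],s['contact_force'].round(1),s['gripper_width'])
print(togo([.5048,-.035,s['tcp_pos'][2]-.054]))
E
```

```text
19.8167 [ 0.44552669 -0.33867515  0.35109647] [-0.8 -1.2 -2.7] 0.3649474375835196
[ -0.5 308.6 -23.9]
```

>>> play_rows:
  commands:
    - {"tx": 0,"ty": 0.014,"tz": -0.001,"spin": 0,"grip": 0.02}
    - {"tx": 0,"ty": 0.026,"tz": -0.002,"spin": 0,"grip": 0.02}
    - {"tx": 0,"ty": 0.036,"tz": -0.003,"spin": 0,"grip": 0.02}
    - {"tx": 0,"ty": 0.036,"tz": -0.003,"spin": 0,"grip": 0.02}
    - {"tx": 0,"ty": 0.036,"tz": -0.003,"spin": 0,"grip": 0.02}
    - {"tx": 0,"ty": 0.036,"tz": -0.003,"spin": 0,"grip": 0.02}
    - {"tx": 0,"ty": 0.036,"tz": -0.003,"spin": 0,"grip": 0.02}
    - {"tx": 0,"ty": 0.036,"tz": -0.003,"spin": 0,"grip": 0.02}
    - {"tx": 0,"ty": 0.03,"tz": -0.002,"spin": 0,"grip": 0.02}
    - {"tx": 0,"ty": 0.015,"tz": -0.001,"spin": 0,"grip": 0.02}

```text
time_s: 20.65
tcp_pos: [0.5014, -0.0379, 0.3461]
tool_rot: [0.699, 0.095, 0.702, -0.093]
contact_force: [0.1, 0.1, -2.9]
gripper_width: 0.369
```

>>> play_rows:
  commands:
    - {"tx": 0,"ty": 0.007,"tz": 0,"spin": 0,"grip": 0.02}
    - {"tx": 0.005,"ty": 0,"tz": 0,"spin": 0,"grip": 0.02}
    - {"tx": 0.015,"ty": 0,"tz": 0,"spin": 0,"grip": 0.02}
    - {"tx": 0.02,"ty": 0,"tz": 0,"spin": 0,"grip": 0.02}
    - {"tx": 0.015,"ty": 0,"tz": 0,"spin": 0,"grip": 0.02}
    - {"tx": 0.01,"ty": 0,"tz": 0,"spin": 0,"grip": 0.02}
    - {"tx": 0,"ty": 0,"tz": 0,"spin": 0,"grip": 0.02}
    - {"tx": 0,"ty": 0,"tz": 0,"spin": 0,"grip": 0.02}

```text
time_s: 21.32
tcp_pos: [0.5037, -0.0358, 0.2829]
tool_rot: [0.7, 0.095, 0.701, -0.096]
contact_force: [1.0, 0.1, -2.4]
gripper_width: 0.369
```

```bash
python3 - <<'E'
from h import *
s=env.read_state();print(s['time_s'],s['tcp_pos'],s['contact_force'].round(1),s['gripper_width'])
print(togo([.5048,-.035,s['tcp_pos'][2]-.054]))
im=[]
for n in('side','top'):
    p,d,i=snap(n);im.append(p)
a=cv2.resize(im[0][200:310,255:365],(400,400),interpolation=3);b=cv2.resize(im[1][190:270,140:220],(400,400),interpolation=3)
cv2.imwrite('pics/a8.png',np.hstack([a,b]))
E
```

```text
21.3167 [ 0.50368204 -0.03577162  0.28289191] [ 1.   0.1 -2.4] 0.36872148426638524
[-0.   1.1  1. ]
```

View pics/a8.png

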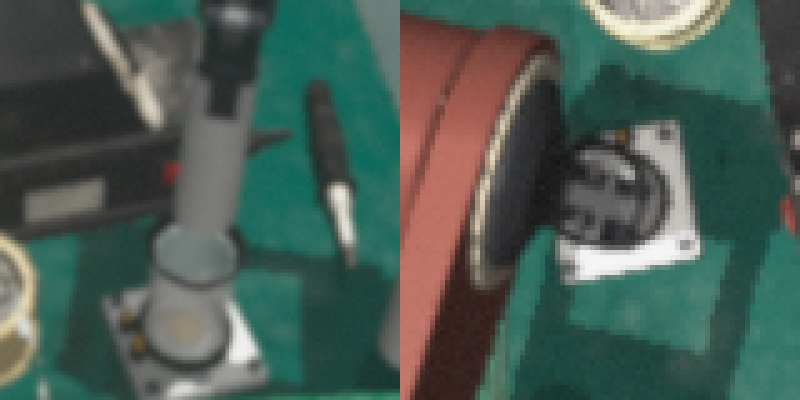

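Side: stick's lower end (206,222) is about 1.4 px right of the well's axis line, i.e. 2–3 mm short in x. I'll correct 2 mm, then lower slowly and watch the forces.

>>> play_rows:
  commands:
    - {"tx": 0.002,"ty": 0.0013,"tz": 0.0017,"spin": 0,"grip": 0.02}
    - {"tx": 0.006,"ty": 0,"tz": 0,"spin": 0,"grip": 0.02}
    - {"tx": 0.008,"ty": 0,"tz": 0,"spin": 0,"grip": 0.02}
    - {"tx": 0.008,"ty": 0,"tz": 0,"spin": 0,"grip": 0.02}
    - {"tx": 0.008,"ty": 0,"tz": 0,"spin": 0,"grip": 0.02}
    - {"tx": 0,"ty": 0,"tz": 0,"spin": 0,"grip": 0.02}

```text
time_s: 21.92
tcp_pos: [0.5049, -0.0341, 0.2489]
tool_rot: [0.699, 0.095, 0.702, -0.095]
contact_force: [0.5, 0.5, -3.0]
gripper_width: 0.366
```

>>> play_rows:
  commands:
    - {"tx": 0.004,"ty": 0,"tz": 0,"spin": 0,"grip": 0.02}
    - {"tx": 0.004,"ty": 0,"tz": 0,"spin": 0,"grip": 0.02}
    - {"tx": 0.004,"ty": 0,"tz": 0,"spin": 0,"grip": 0.02}
    - {"tx": 0,"ty": 0,"tz": 0,"spin": 0,"grip": 0.02}

```text
time_s: 22.25
tcp_pos: [0.5058, -0.0343, 0.2389]
tool_rot: [0.7, 0.095, 0.701, -0.095]
contact_force: [1.2, -0.1, -2.9]
gripper_width: 0.363
```

>>> play_rows:
  commands:
    - {"tx": 0.005,"ty": 0,"tz": 0,"spin": 0,"grip": 0.02}
    - {"tx": 0.005,"ty": 0,"tz": 0,"spin": 0,"grip": 0.02}
    - {"tx": 0.005,"ty": 0,"tz": 0,"spin": 0,"grip": 0.02}
    - {"tx": 0.005,"ty": 0,"tz": 0,"spin": 0,"grip": 0.02}
    - {"tx": 0,"ty": 0,"tz": 0,"spin": 0,"grip": 0.02}

```text
time_s: 22.67
tcp_pos: [0.5054, -0.0342, 0.2182]
tool_rot: [0.7, 0.095, 0.702, -0.095]
contact_force: [-0.1, 0.1, -2.7]
gripper_width: 0.365
```

>>> play_rows:
  commands:
    - {"tx": 0.006,"ty": 0,"tz": 0,"spin": 0,"grip": 0.02}
    - {"tx": 0.006,"ty": 0,"tz": 0,"spin": 0,"grip": 0.02}
    - {"tx": 0.006,"ty": 0,"tz": 0,"spin": 0,"grip": 0.02}
    - {"tx": 0.006,"ty": 0,"tz": 0,"spin": 0,"grip": 0.02}
    - {"tx": 0.003,"ty": 0,"tz": 0,"spin": 0,"grip": 0.02}
    - {"tx": 0,"ty": 0,"tz": 0,"spin": 0,"grip": 0.02}
    - {"tx": 0,"ty": 0,"tz": 0,"spin": 0,"grip": 0.02}

```text
time_s: 23.25
tcp_pos: [0.506, -0.0344, 0.1926]
tool_rot: [0.7, 0.095, 0.701, -0.095]
contact_force: [0.4, -0.3, -2.5]
gripper_width: 0.366
```

>>> play_rows:
  commands:
    - {"tx": 0.002,"ty": 0,"tz": 0,"spin": 0,"grip": 0.02}
    - {"tx": 0.002,"ty": 0,"tz": 0,"spin": 0,"grip": 0.02}
    - {"tx": 0.002,"ty": 0,"tz": 0,"spin": 0,"grip": 0.02}
    - {"tx": 0.002,"ty": 0,"tz": 0,"spin": 0,"grip": 0.02}
    - {"tx": 0.002,"ty": 0,"tz": 0,"spin": 0,"grip": 0.02}
    - {"tx": 0,"ty": 0,"tz": 0,"spin": 0,"grip": 0.02}
    - {"tx": 0,"ty": 0,"tz": 0,"spin": 0,"grip": 0.02}

```text
time_s: 23.83
tcp_pos: [0.5062, -0.0344, 0.1829]
tool_rot: [0.701, 0.095, 0.701, -0.095]
contact_force: [0.7, -0.3, -1.5]
gripper_width: 0.365
```

>>> play_rows:
  commands:
    - {"tx": 0.001,"ty": 0,"tz": 0,"spin": 0,"grip": 0.02}
    - {"tx": 0.001,"ty": 0,"tz": 0,"spin": 0,"grip": 0.02}
    - {"tx": 0,"ty": 0,"tz": 0,"spin": 0,"grip": 0.02}
    - {"tx": 0,"ty": 0,"tz": 0,"spin": 0,"grip": 0.02}

```text
time_s: 24.17
tcp_pos: [0.5062, -0.0344, 0.181]
tool_rot: [0.701, 0.095, 0.701, -0.095]
contact_force: [-0.1, 0.0, -2.3]
gripper_width: 0.366
```

>>> play_rows:
  commands:
    - {"tx": 0.001,"ty": 0,"tz": 0,"spin": 0,"grip": 0.02}
    - {"tx": 0.0005,"ty": 0,"tz": 0,"spin": 0,"grip": 0.02}
    - {"tx": 0,"ty": 0,"tz": 0,"spin": 0,"grip": 0.02}
    - {"tx": 0,"ty": 0,"tz": 0,"spin": 0,"grip": 0.02}

```text
time_s: 24.5
tcp_pos: [0.5062, -0.0344, 0.1795]
tool_rot: [0.701, 0.095, 0.701, -0.095]
contact_force: [-0.7, -0.6, -1.0]
gripper_width: 0.364
```

>>> play_rows:
  commands:
    - {"tx": 0.001,"ty": 0,"tz": 0,"spin": 0,"grip": 0.02}
    - {"tx": 0,"ty": 0,"tz": 0,"spin": 0,"grip": 0.02}
    - {"tx": 0,"ty": 0,"tz": 0,"spin": 0,"grip": 0.02}

```text
time_s: 24.75
tcp_pos: [0.5065, -0.0344, 0.1791]
tool_rot: [0.701, 0.095, 0.7, -0.095]
contact_force: [-0.9, 1.1, 3.7]
gripper_width: 0.367
```

```bash
python3 - <<'E'
from h import *
f=[]
for k in range(5):
    optics.read_camera('side');s=env.read_state();f.append(s['contact_force'][2])
print(np.mean(f),f,s['tcp_pos'])
E
```

```text
4.119467480560998 [np.float64(3.7691898684416483), np.float64(4.19021324048208), np.float64(3.7180082024514474), np.float64(4.318736035695766), np.float64(4.601190055734051)] [ 0.50651177 -0.03444839  0.17908588]
```

Bottomed on the contact at about +4 N. Release slowly, then rise.

>>> play_rows:
  commands:
    - {"tx": -0.0005,"ty": 0,"tz": 0,"spin": 0,"grip": 0.033}
    - {"tx": 0,"ty": 0,"tz": 0,"spin": 0,"grip": 0.036}
    - {"tx": 0,"ty": 0,"tz": 0,"spin": 0,"grip": 0.04}
    - {"tx": 0,"ty": 0,"tz": 0,"spin": 0,"grip": 0.045}
    - {"tx": 0,"ty": 0,"tz": 0,"spin": 0,"grip": 0.05}
    - {"tx": 0,"ty": 0,"tz": 0,"spin": 0,"grip": 0.055}
    - {"tx": 0,"ty": 0,"tz": 0,"spin": 0,"grip": 0.055}
    - {"tx": 0,"ty": 0,"tz": 0,"spin": 0,"grip": 0.055}
  newtons: 20

```text
time_s: 25.67
tcp_pos: [0.5061, -0.0344, 0.1788]
tool_rot: [0.701, 0.095, 0.701, -0.095]
contact_force: [-0.8, 0.7, 0.4]
gripper_width: 0.646
```

>>> play_rows:
  commands:
    - {"tx": -0.005,"ty": 0,"tz": 0,"spin": 0,"grip": 0.055}
    - {"tx": -0.01,"ty": 0,"tz": 0,"spin": 0,"grip": 0.055}
    - {"tx": -0.015,"ty": 0,"tz": 0,"spin": 0,"grip": 0.055}
    - {"tx": -0.02,"ty": 0,"tz": 0,"spin": 0,"grip": 0.055}
    - {"tx": -0.025,"ty": 0,"tz": 0,"spin": 0,"grip": 0.055}
    - {"tx": -0.025,"ty": 0,"tz": 0,"spin": 0,"grip": 0.055}
    - {"tx": -0.025,"ty": 0,"tz": 0,"spin": 0,"grip": 0.055}
    - {"tx": -0.015,"ty": 0,"tz": 0,"spin": 0,"grip": 0.055}
    - {"tx": 0,"ty": 0,"tz": 0,"spin": 0,"grip": 0.055}
    - {"tx": 0,"ty": 0,"tz": 0,"spin": 0,"grip": 0.055}

```text
time_s: 26.5
tcp_pos: [0.5065, -0.0345, 0.3205]
tool_rot: [0.702, 0.095, 0.7, -0.095]
contact_force: [-0.8, -0.0, -1.1]
gripper_width: 0.648
```

```bash
python3 - <<'E'
from h import *
s=env.read_state();print(s['time_s'],s['tcp_pos'],s['contact_force'].round(1),s['gripper_width'])
p,d,i=snap('side');w,dw,iw=snap('wrist')
cv2.imwrite('pics/a9.png',np.hstack([cv2.resize(p[140:320,215:395],(400,400),interpolation=3),cv2.resize(w,(400,400))]))
X=np.array(i['R'])@np.array([.5048,-.035,.137])+i['t'];u,v=X[0]/X[2]*i['fx']+i['cx'],X[1]/X[2]*i['fy']+i['cy'];print('expected stick top px',(u-215)/.45,(v-140)/.45)
for dv in(-4,-2,0,2,4):print(world(i,d,u,v+dv).round(3))
E
```

```text
26.5 [ 0.5065434  -0.03445368  0.32054628] [-0.8 -0.  -1.1] 0.6478379460152845
expected stick top px 213.3380540205745 249.50233108763786
[ 0.503 -0.046  0.136]
[ 0.503 -0.043  0.134]
[ 0.505 -0.035  0.137]
[ 0.506 -0.029  0.138]
[ 0.506 -0.028  0.134]
```

The viewer's limit is reached, so the final check uses depth.

```bash
python3 - <<'E'
from h import *
for n in('side','top','wrist'):
    N=optics.camera_info(n);p,d=optics.read_camera(n)
    vv,uu=np.nonzero(d>0);c=np.stack([(uu-N['cx'])/N['fx'],(vv-N['cy'])/N['fy'],np.ones(len(uu))])*d[vv,uu]
    X=(np.array(N['R']).T@(c-np.array(N['t'])[:,None])).T
    for nm,(x,y),lo,hi in(('sticktop',(.505,-.035),.130,.142),('brushtop',(.605,-.324),.170,.185),('grip low',(.605,-.324),.122,.14)):
        m=(np.hypot(X[:,0]-x,X[:,1]-y)<.035)&(X[:,2]>lo)&(X[:,2]<hi)
        if m.sum()>3: print(n,nm,m.sum(),X[m].mean(0).round(4),X[m].max(0).round(4),X[m].min(0).round(4))
print(env.read_state()['time_s']); env.sign_off()
E
```

```text
side sticktop 187 [ 0.5077 -0.0317  0.1346] [ 0.5226 -0.0173  0.1388] [ 0.491  -0.0489  0.1301]
side brushtop 44 [ 0.6063 -0.3217  0.1768] [ 0.6151 -0.3153  0.1817] [ 0.5977 -0.3307  0.1702]
side grip low 36 [ 0.6065 -0.3197  0.132 ] [ 0.6153 -0.3158  0.1398] [ 0.5975 -0.3259  0.1225]
top sticktop 6 [ 0.5185 -0.0401  0.1355] [ 0.5211 -0.0356  0.1373] [ 0.5162 -0.0456  0.1327]
top brushtop 50 [ 0.6044 -0.3237  0.1789] [ 0.6129 -0.316   0.1832] [ 0.5963 -0.3328  0.1718]
wrist sticktop 945 [ 0.5059 -0.0333  0.1349] [ 0.5227 -0.0172  0.1395] [ 0.4904 -0.0499  0.1301]
wrist grip low 125 [ 0.5994 -0.3209  0.132 ] [ 0.6035 -0.3161  0.14  ] [ 0.5963 -0.3291  0.1222]
26.75
the job is handed in; nothing more can be done
```

I brushed the well with three full strokes, stood the brush back in its cup, lowered the stick onto the contact and let go. I handed the job in at about 26.8 s of the 61 s; no verdict was reported.

- **Strokes:** each one started with the brush's foot pressing the contact and ended about 60 mm above the floor, by my estimate from the tool height.
- **Stick in the well:** the depth checks put its top about 0.137 m up, so its lower end is about 2 mm above the floor, which means the contact is pressed nearly fully down. Its centre is about 1–3 mm from the well's axis, and force on the arm rose only at the bottom, to about 4 N.
- **Brush in its cup:** the depth checks put the top of its grip at (0.605, -0.323, 0.18), where it stood at the start, and upright.
- **What I could not check:** the 12-picture limit was used up, so the final state was checked by depth only, with no last look. The top camera saw too few points on the stick to say anything about it. I did not re-measure the bystanders; nothing showed contact with them.

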